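# Clamp a glued plaque in the screw press

### The job

Clamp the freshly glued wooden plaque in the green screw press: unscrew the red knob until the foot is higher than the plaque, push the plaque flat along the bed under the foot until it meets the back stop, then push the orange tab of the sliding fence so that the plaque is squared against the fixed fence. Finally screw the foot down firmly onto the plaque and let go, without disturbing the other things on the table.

Things in the scene. Friction and masses are not known exactly. Their poses are not given: they have to be found in the camera images.
- bed (a point): Top of the plywood press bed right below the knob, 18 mm above the table; the press is fixed, but its place and yaw change between runs. Bed axes: x from the open loading end (robot's side) to the column, y to the left, z up. The bed spans x -235 to 140 and y -190 to 170 mm. The squared plaque has its centre over this point, long side along x.
- back_stop (a point): Middle of the face of the steel back stop, at x = 80 mm in the bed frame, square to the bed's x; 80 mm wide, 20 mm high on the bed.
- fixed_fence (a point): Middle of the face of the steel fixed fence, at y = 45 mm in the bed frame, looking to -y; from x -40 to 60 mm, 25 mm high on the bed.
- beam_top (a point): Top of the green beam on the screw axis, 97 mm above the bed. The beam (20 mm high, y -15 to 15 mm in the bed frame) runs from x -20 mm to the green column at x 95 to 135 mm, y -40 to 40 mm, which is no higher.
- plaque_center (a point): Centre of the loose wooden plaque (half-way up), 160 mm long (its x) x 90 wide (its y) x 30 thick, about 0.25 kg, light top layer on a dark lower one with a flat green fir tree painted at its -x end. Starts lying flat on the bed before the press, with its long side roughly along the bed's x; its x points to the column.
- knob_grip (a point): Centre of the red round knob, 52 mm across and 28 mm high (14 mm above and below this point), on the upright screw above the beam. It rises and sinks with the screw: 127 mm above the bed at knob joint 0, plus 8 mm per rad. Nothing stands higher than the knob on the press.
- knob (a joint): Turn of the knob, rad, 0 to 4: grows counter-clockwise seen from above, and the screw with knob and foot then rises 8 mm per rad (50 mm a turn); clockwise lowers it. Coarse thread with about 0.2 N m of friction; it stays where it is left, even clamped.
- foot_face (a point): Centre of the underside of the round black rubber foot, 48 mm across, 10 thick, at the lower end of the screw. With its spring free it is 15 mm above the bed at knob joint 0, plus 8 mm per rad, so it is level with the plaque's top at knob joint 1.875.
- foot (a joint): How far the sprung foot is pushed up into the screw, m: 0 when free, up to 0.012; 2.5 N per mm. It is compressed when the screw is turned down on the plaque. The clamp is firm when this is more than 0.0025; about 0.005 is a good setting.
- fence_push (a point): Point in the middle of the outer (-y) face, 42 mm above the bed, of the orange upright tab of the sliding fence: tab 60 mm (x) x 14 (y), from 4 to 64 mm above the bed. Push it along the bed's +y; it also can be pinched. It moves with the fence; at fence joint 0 it is at y = -157 mm in the bed frame.
- fence (a joint): Travel of the aluminium sliding fence along the bed's +y, m, 0 to 0.050. Its inner face (100 mm along x, 25 high) is at y = -90 mm in the bed frame at 0 and meets the squared plaque at 0.045. About 3 N of friction; stays where left.
- wood_slice: Bystander, leave alone: bark-edged wood slice, 150 mm across, 30 high; origin at the centre of its underside.
- wood_slice2: Bystander, leave alone: smaller bark-edged wood slice, 110 mm across, 25 high; origin at the centre of its underside.
- spray_can: Bystander, leave alone: white spray can, 66 mm across, 190 high; origin at the centre of its underside.
- bauble_box: Bystander, leave alone: clear open box of red baubles, 110 x 90 x 80 mm; origin at the centre of its underside.
- glue_gun: Bystander, leave alone: white glue gun lying on its side, body 150 mm long, 45 high; origin at the centre of its underside.
- paint_pot: Bystander, leave alone: white pot of gold paint, 60 mm across, 55 high, standing on the left rear of the press bed; origin at the centre of its underside.
- bead_bowl: Bystander, leave alone: blue bowl, 120 mm across, 50 high; origin at the centre of its underside.
- brush: Bystander, leave alone: paint brush lying on the table, about 200 mm long; origin at the centre of its underside.

How it is judged:
On the way, in this order (a step that is already met when the one before it is completed fails the run):
1. the knob is unscrewed until the foot is higher than the plaque is thick (z of foot_face in the frame of bed above 0.031 m), for 0.2 s.
2. the plaque lies flat under the foot against the back stop (x of plaque_center in the frame of bed above -0.006 m and z of plaque_center in the frame of bed below 0.018 m and angle between plaque_center's own z axis and vertical below 0.05 rad), for 0.2 s.
3. the sliding fence has squared the plaque against the fixed fence (all of step 2 and y of plaque_center in the frame of bed between -0.006 and 0.006 m and angle between the x axis of plaque_center and the x axis of bed, either way round below 0.06 rad and value of joint fence above 0.04 m), for 0.2 s.
At the end, for the whole second after the job is handed in: The plaque lies flat on the bed with its end within 6 mm of the back stop and its side within 6 mm of the fixed fence, square within 0.06 rad; the sliding fence is pushed up to it (travel above 0.040 m); the foot is screwed down on it with its spring compressed by more than 2.5 mm (all of step 3 and value of joint foot above 0.0025 m); the robot touches nothing.
It fails at once if one of the other things on the table is moved by more than 30 mm (distance of any of wood_slice, wood_slice2, spray_can, bauble_box, glue_gun, paint_pot, bead_bowl, brush from where it was at the start of the episode above 0.03 m).
It also fails if it takes over 72 s, if anything falls off the work surface, if the arm or the gripper's body presses on something with over 40 N, if the wrist force passes 120 N, or if a joint passes its speed limit or range.

### The arm

A 7-joint arm with a two-finger parallel gripper is mounted at the origin on the work surface. World frame = base frame: x ahead of the robot, y to its left, z up, the work surface at z = 0. Lengths are in m, angles in rad, forces in N, time in s.
With the tool pointing down it reaches from about 0.425 to 0.875 m from the base axis. Payload 4.7 kg.
Tool frame: the origin (TCP) lies at the very end of the fingers, on their centre line; the grasp point (between the pads) lies 19 mm behind it; z points along the fingers, y is the line along which they close (so a half turn about z gives the same grasp; the last joint's range is limited). The gripper opens to 87 mm and grips with 3 to 60 N. Pads are 19 mm wide; open, the fingers measure 117 mm over their backs; the gripper's body (75 mm by 190 mm) begins 51 mm behind the grasp point.
Start: joints at [1.248, 0.321, -0.07, 1.45, 0.023, 1.371, -0.057], TCP at [0.215, -0.614, 0.223] pointing down, gripper open.
Joint ranges: [-2.86, 2.86], [-0.3, 2.09], [-1.38, 1.24], [0.06, 2.45], [-1.56, 4.7], [0.09, 2.05], [-2.69, 2.69]. Speed limits (rad/s): [2.57, 2.57, 3.14, 3.14, 3.14, 3.14, 3.14].

### API

Orientations are given as a rotation vector (axis times angle).
In Python, from bench import ctrl, imaging, ticket gives the robot as it stands.
- The arm moves only by the tool jog_arm, never from a script. Its argument "rows" is text: rows parted by semicolons, each of 7 numbers parted by spaces: the shift along the tool's x, y, z in cm, then the turn, a rotation vector about the tool's x, y, z in rad, then the closure, from -1 (fully open) to 1 (shut), so that 0 is half open. A call has 1 to 5 rows; each row shifts and turns the commanded pose from where the row before left it, along the tool's axes as they then stand; what a row does not reach is not made up. A row lasts 1/8 s, in which the tool goes at most 62.5 mm and 10.7 degrees, less where a joint would pass 70% of its speed; a pose out of reach is approached as far as the arm can. A call with a gripper value outside its range is refused whole. The fingers move at their own pace and stop on an object; "force" is the grip in N (left out, the last holds). Time passes only in rows, so rows that do not move let the fingers close. It gives the time, the measured TCP pose, the force, the opening and the grip force at its end, in the units of the state.
- ctrl.get_state(): the state, without advancing time (a new reading comes with each control period).
- imaging.get_image(name): name is "scene" or "top"; returns a dict with "img" (480x640x3 uint8, blue, green, red), "vertical_fov" (degrees; the focal length in pixels is half the picture's height over the tangent of half this angle, whatever the lens; pixels are square), "cx", "cy" (the principal point, pixels), "origin" and "orientation" of the camera in the world. Camera axes: x right, y down, z forward; pixel columns grow to the right and rows downward; lengths in m; the calibration is good to about 2 mm. A picture is of the moment at which its call begins. There is no depth.
- ticket.close_job(): hands the job in; it is judged then, once.
The state is a dict: "time": time; "joint_positions": joint angles; "qd": joint speeds; "joint_torque": joint torques, N m; "position": TCP position; "tool_rot": TCP orientation; "ft_force": force on the tool from outside, world axes, zero at the start; "torque": the same for the moment, N m; "grip_width": opening from 0.0 (shut) to 1.0 (fully open); "grip_force": force on a finger pad.
Only numpy, scipy, OpenCV 4.12 (cv2) and the standard library are available. Lean on these libraries where they do the work, as an engineer would, in place of code of your own. Each camera call takes 0.05 s, during which the arm holds its last target. There are 200 camera calls.

## Working session

There is one attempt and no reset: what is moved stays moved. The work goes in short steps, Python scripts to look and compute and a tool call to move; the robot and the scene stay as the last step left them, time stands still between calls to the robot, and variables do not carry over. Pictures are saved under pics/ and viewed, at most 10 in all, crops included, and the job is handed in when it is done.

Besides the shell and the picture viewer there is one more tool, called in YAML: its name, and indented under it one key for each argument. jog_arm: Moves the arm, as the interface text tells. Its arguments: {"type":"object","properties":{"rows":{"type":"string"},"force":{"type":"number"}},"required":["rows"]}

```bash
mkdir -p pics
cat > h.py <<'E'
import numpy as np, cv2
from scipy.spatial.transform import Rotation as R
from bench import ctrl, imaging, ticket
def cam(n):
    d=imaging.get_image(n); 
    o=np.array(d["orientation"],float)
    d["R"]=o if o.shape==(3,3) else (R.from_rotvec(o).as_matrix() if o.size==3 else R.from_quat(o).as_matrix())
    d["f"]=240/np.tan(np.radians(d["vertical_fov"])/2); return d
def ray(d,u,v):
    r=d["R"]@np.array([(u-d["cx"])/d["f"],(v-d["cy"])/d["f"],1]); return np.array(d["origin"]),r/np.linalg.norm(r)
def onz(d,u,v,z):
    o,r=ray(d,u,v); return o+r*(z-o[2])/r[2]
def proj(d,p):
    c=d["R"].T@(np.array(p)-d["origin"]); return c[:2]/c[2]*d["f"]+[d["cx"],d["cy"]]
E
python3 - <<'E'
from h import *
for n in("scene","top"):
    d=cam(n); cv2.imwrite(f"pics/{n}0.png",d["img"]); print(n,{k:v for k,v in d.items() if k!="img"})
print(ctrl.get_state())
E
```

```text
scene {'vertical_fov': 52.56361029792115, 'cx': 311.6747888897561, 'cy': 240.51289852986832, 'origin': array([ 0.95163242, -0.70075051,  0.92402328]), 'orientation': array([-2.27145779, -0.65230136,  0.28127569]), 'R': array([[ 0.84643703,  0.36933887, -0.38357939],
       [ 0.53246263, -0.59421273,  0.60282235],
       [-0.00528203, -0.71449285, -0.6996228 ]]), 'f': np.float64(485.9915794036741)}
top {'vertical_fov': 50.945190742232334, 'cx': 318.29757561496507, 'cy': 236.92351711020387, 'origin': array([ 0.36615386, -0.03587073,  1.13485504]), 'orientation': array([-2.12058509,  2.17098137, -0.11613664]), 'R': array([[-0.02211186, -0.99154467,  0.12786802],
       [-0.99952739,  0.0246573 ,  0.01835797],
       [-0.02135562, -0.12740166, -0.99162128]]), 'f': np.float64(503.7904465037961)}
{'time': 0.1, 'joint_positions': array([ 1.24808587,  0.32175793, -0.07008746,  1.4515431 ,  0.02260265,
        1.37081696, -0.05689022]), 'qd': array([-7.83374219e-04, -2.48913271e-03,  6.53887099e-05, -2.00501729e-03,
       -3.35935117e-05, -1.34387583e-03,  1.21532272e-03]), 'joint_torque': array([-5.71538076e-04, -4.92572308e+01, -4.05845381e-01, -3.13397634e+01,
       -6.41590334e-02,  3.94975394e-02,  6.41150928e-05]), 'position': array([ 0.21460099, -0.61302448,  0.22157001]), 'tool_rot': array([-3.09546753e+00, -5.26342051e-01,  6.04433311e-04]), 'ft_force': array([ 0.64345365,  0.20239836, -0.45222996]), 'torque': array([ 0.00611304, -0.00910363, -0.01852299]), 'grip_force': 0.0, 'grip_width': 1.0029600677436892}
```

View pics/scene0.png

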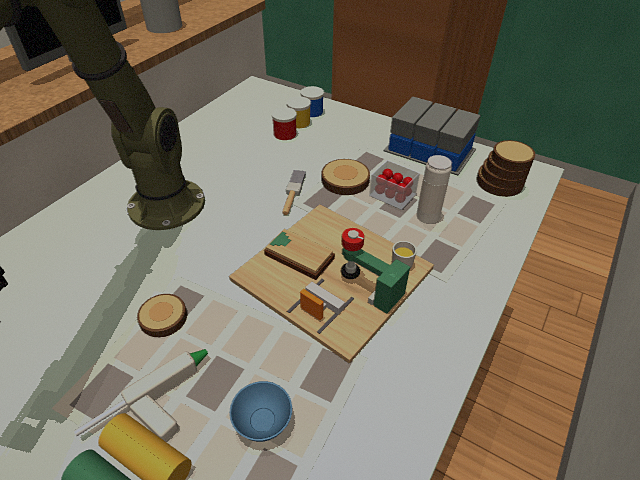

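View pics/top0.png

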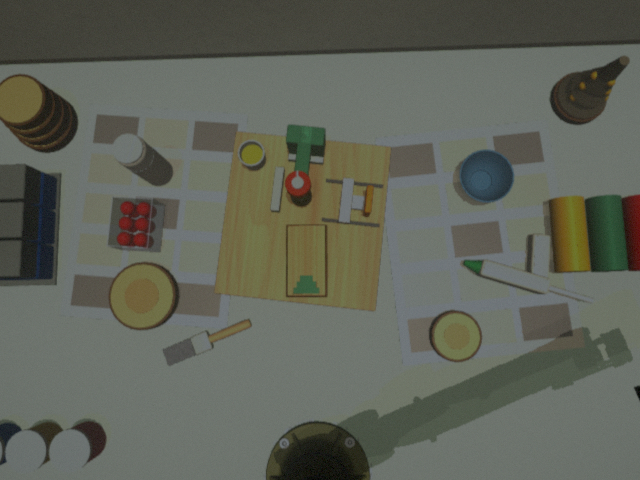

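The scene view shows the knob at about (352,239), the plaque at (300,253) and the orange tab at (312,303). In the top view the knob is at (298,184), the plaque at (306,260), the tab at (369,200) and the bed corners near (237,133), (390,147), (376,310) and (217,292).

```bash
cat > m.py <<'E'
from h import *
def hs(d): return cv2.cvtColor(d["img"],cv2.COLOR_BGR2HSV)
def blob(m,near):
    n,l,s,c=cv2.connectedComponentsWithStats(m.astype(np.uint8))
    i=1+np.argmin([np.hypot(*(c[k]-near))+(1e3 if s[k,4]<25 else 0) for k in range(1,n)]); return l==i,c[i],s[i,4]
E
python3 - <<'E'
from m import *
t=cam("top"); s=cam("scene")
H=hs(t); hh,ss,vv=cv2.split(H)
print("samples bed",H[280,250],H[250,360],"table",H[340,300],"plaque",H[250,306],"orange",H[200,369],"knob",H[188,296])
bed=((hh>8)&(hh<28)&(ss>75)&(vv>90)); bed[:125]=0; bed[315:]=0; bed[:,:205]=0; bed[:,400:]=0
m=cv2.morphologyEx(bed.astype(np.uint8)*255,cv2.MORPH_OPEN,np.ones((5,5)))
m,c,a=blob(m>0,(300,220)); q=cv2.minAreaRect(np.argwhere(m)[:,::-1].astype(np.float32))
P=[onz(t,*p,0.018) for p in cv2.boxPoints(q)]
print(a,cv2.boxPoints(q).round(1).tolist()); print(np.round(P,4).tolist())
print("edges",[np.linalg.norm(P[i]-P[i-1]).round(3) for i in range(4)])
def red(d):
    h,s_,v=cv2.split(hs(d)); return ((h<6)|(h>174))&(s_>130)&(v>70)
def ora(d):
    h,s_,v=cv2.split(hs(d)); return (h>6)&(h<17)&(s_>190)&(v>90)
for nm,f,pt,ps in(("knob",red,(298,184),(352,239)),("tab",ora,(369,200),(312,303))):
    mt,ct,at=blob(f(t),pt); ms,cs,as_=blob(f(s),ps)
    o1,r1=ray(t,*ct);o2,r2=ray(s,*cs)
    k=np.linalg.lstsq(np.c_[r1,-r2],o2-o1,rcond=None)[0]; A=o1+k[0]*r1;B=o2+k[1]*r2
    print(nm,ct,at,cs,as_,((A+B)/2).round(4),"gap",np.linalg.norm(A-B).round(4),[onz(t,*ct,z).round(4).tolist() for z in (.05,.09,.16,.17)])
o=[cv2.resize(t["img"][120:320,205:405],(600,600),interpolation=cv2.INTER_CUBIC)]
cv2.imwrite("pics/c1.png",cv2.convertScaleAbs(o[0],alpha=1.3))
cv2.imwrite("pics/c2.png",cv2.resize(s["img"][200:360,225:440],(800,595),interpolation=cv2.INTER_CUBIC))
E
```

```text
samples bed [ 28  93 115] [ 27 104 110] table [ 64  15 118] plaque [ 23 119 114] orange [ 22 206 109] knob [  7  52 103]
1877 [[284.6000061035156, 270.79998779296875], [305.70001220703125, 161.5], [333.70001220703125, 166.89999389648438], [312.6000061035156, 276.20001220703125]]
[[0.4362, 0.0613, 0.018], [0.6843, 0.0097, 0.018], [0.6699, -0.0537, 0.018], [0.4228, -0.0006, 0.018]]
edges [np.float64(0.063), np.float64(0.253), np.float64(0.065), np.float64(0.253)]
knob [297.39382239 183.72972973] 259 [352.23123123 240.15915916] 333 [0.6026 0.0219 0.1439] gap 0.0008 [[0.6253, 0.0277, 0.05], [0.6158, 0.0253, 0.09], [0.5991, 0.0212, 0.16], [0.5967, 0.0206, 0.17]]
tab [308. 189.] 1 [311.34560907 305.74787535] 353 [ 0.5883 -0.0333 -0.0207] gap 0.1127 [[0.6129, 0.0045, 0.05], [0.6038, 0.003, 0.09], [0.5878, 0.0004, 0.16], [0.5856, 0.0, 0.17]]
```

View pics/c1.png

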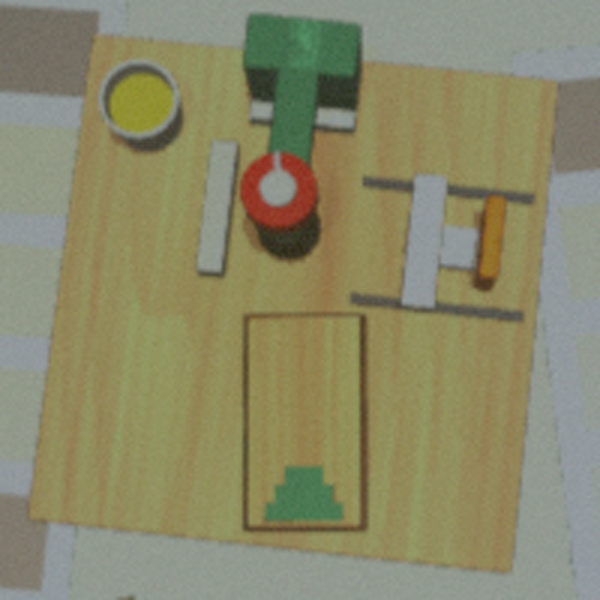

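View pics/c2.png

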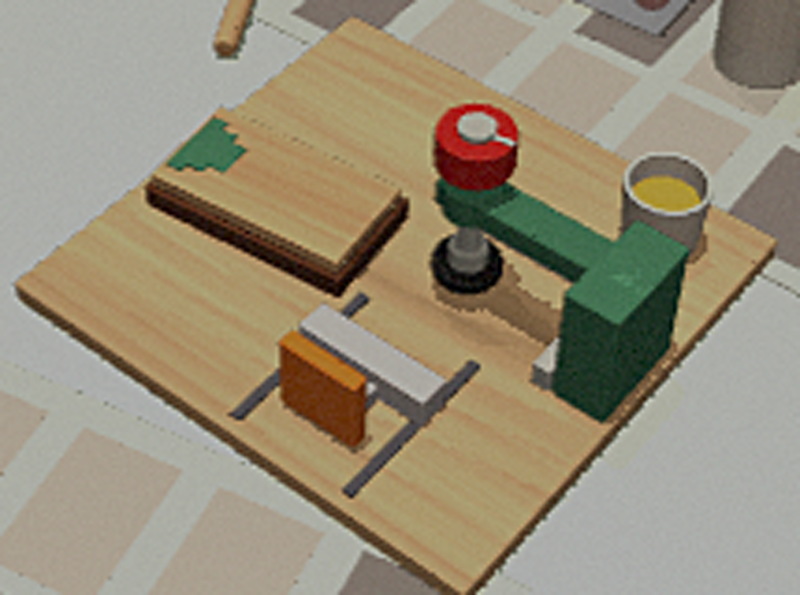

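The crops show the bed corners at crop (93,36), (557,83), (511,572) and (30,518), which is 3x with offset (205,120). The plaque's top corners are at (245,315), (364,315), (367,527) and (245,528). The knob top is at (279,190), with its pointer towards the column.

Run:
```python
from m import *
t=cam("top"); g=lambda u,v,z: onz(t,205+(u-1)/3,120+(v-1)/3,z)
C=np.array([g(*p,.018)[:2] for p in((93,36),(557,83),(511,572),(30,518))])
print("sides",[np.linalg.norm(C[i]-C[i-1]).round(3) for i in range(4)])
L=np.array([[140,170],[140,-190],[-235,-190],[-235,170]])/1000
# rigid fit
lc,cc=L.mean(0),C.mean(0); A=(L-lc).T@(C-cc); yaw=np.arctan2(A[0,1]-A[1,0],A[0,0]+A[1,1])
Rm=np.array([[np.cos(yaw),-np.sin(yaw)],[np.sin(yaw),np.cos(yaw)]]); o=cc-Rm@lc
print("yaw",yaw,"bed",o,"resid mm",((L@Rm.T+o-C)*1000).round(1).tolist())
np.save("bed.npy",np.array([*o,yaw]))
B=lambda p:(Rm.T@(np.array(p)[:2]-o))
print("knob top in bed by z",[(z,(B(g(279,190,z))*1000).round(1).tolist()) for z in(.16,.17,.18)])
P=np.array([g(*p,.048)[:2] for p in((245,315),(364,315),(367,527),(245,528))])
print("plaque bed",[(B(p)*1000).round(1).tolist() for p in P],"ctr",(B(P.mean(0))*1000).round(1))
print("sides",[np.linalg.norm(P[i]-P[i-1]).round(3) for i in range(4)],"yaw",np.arctan2(*(P[0]-P[3]+P[1]-P[2])[::-1])-yaw)
print("tab top corners bed",[(B(g(*p,.082))*1000).round(1).tolist() for p in((484,196),(506,196),(495,288),(476,284))])
# knob height from scene: top center pixel (477,126) in crop c2
s=cam("scene"); sc=215/800; u,v=225+477*sc,200+126*160/595
o1,r1=ray(t,205+278/3,120+189/3);o2,r2=ray(s,u,v);k=np.linalg.lstsq(np.c_[r1,-r2],o2-o1,rcond=None)[0]
print("knob cap pt",o1+k[0]*r1,o2+k[1]*r2)
```

```text
sides [np.float64(0.37), np.float64(0.357), np.float64(0.37), np.float64(0.356)]
yaw -0.13105169796165095 bed [0.60061704 0.02048324] resid mm [[2.1, 0.8], [2.5, -2.2], [-2.3, -1.4], [-2.4, 2.8]]
knob top in bed by z [(0.16, [-0.1, 0.2]), (0.17, [-2.4, -0.7]), (0.18, [-4.7, -1.6])]
plaque bed [[-69.3, 24.2], [-60.2, -62.0], [-212.2, -80.5], [-222.4, 6.2]] ctr [-141.   -28.1]
sides [np.float64(0.154), np.float64(0.087), np.float64(0.153), np.float64(0.087)] yaw 0.11899621840364544
tab top corners bed [[28.7, -138.4], [30.3, -153.9], [-36.5, -152.5], [-35.0, -139.0]]
knob cap pt [0.59998653 0.02052165 0.16220164] [0.602956   0.02284495 0.16305022]
```

jog_arm:
  rows: "4.4 -3.6 0 0 0 0 -1;4.4 -3.6 0 0 0 0 -1;4.4 -3.6 0 0 0 0 -1;4.4 -3.6 0 0 0 0 -1;4.4 -3.6 0 0 0 0 -1"
  force: 40

```text
time: 0.92
position: [0.3637, -0.3693, 0.2228]
tool_rot: [3.096, 0.526, 0.0]
ft_force: [0.9, 0.3, 0.5]
grip_width: 1.002
grip_force: 0.0
```

jog_arm:
  rows: "4.4 -3.6 0 0 0 0 -1;4.4 -3.6 0 0 0 0 -1;4.4 -3.6 0 0 0 0 -1;4.4 -3.6 0 0 0 0 -1;4.4 -3.6 0 0 0 0 -1"

```text
time: 1.55
position: [0.5118, -0.1268, 0.2228]
tool_rot: [3.096, 0.526, 0.001]
ft_force: [0.8, -0.5, 0.3]
grip_width: 1.002
grip_force: 0.0
```

jog_arm:
  rows: "4.4 -3.6 0 0 0 0 -1;4.4 -3.6 0 0 0 0 -1;4.4 -3.6 0 0 0 0 -1;0 0 0 0 0 0 -1;0 0 0 0 0 0 -1"

```text
time: 2.17
position: [0.5997, 0.0168, 0.2222]
tool_rot: [3.097, 0.527, -0.002]
ft_force: [0.5, -0.6, 0.5]
grip_width: 0.998
grip_force: 0.0
```

Run:
```python
from m import *
s=ctrl.get_state();print(s["joint_positions"].round(3),s["position"],s["ft_force"])
d=cam("scene"); cv2.imwrite("pics/a.png",d["img"][130:400,170:500])
```

```text
[ 0.454  0.272 -0.632  1.563  0.163  1.361 -1.428] [0.59973493 0.01677474 0.22216521] [ 0.51167023 -0.60349829  0.51181142]
```

View pics/a.png

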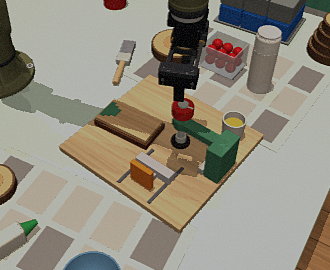

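The gripper is straight above the knob (crop (183,112)) and clear of everything else. Next I descend and grip.

jog_arm:
  rows: "0.2 -0.4 2 0 0 0 -1;0 0 2.4 0 0 0 -1;0 0 2.4 0 0 0 -1;0 0 2 0 0 0 -1;0 0 0 0 0 0 -1"

```text
time: 2.85
position: [0.5989, 0.0209, 0.1322]
tool_rot: [-3.097, -0.525, 0.006]
ft_force: [0.0, -1.0, 1.3]
grip_width: 1.001
grip_force: 0.0
```

jog_arm:
  rows: "0 0 0 0 0 0 1;0 0 0 0 0 0 1;0 0 0 0 0 0 1;0 0 0 0 0 0 1;0 0 0 0 0 0 1"
  force: 40

```text
time: 3.48
position: [0.6007, 0.0217, 0.1348]
tool_rot: [3.097, 0.527, 0.001]
ft_force: [-0.1, 0.4, 2.4]
grip_width: 0.589
grip_force: 40.0
```

jog_arm:
  rows: "0 0 -0.13 0 0 -0.16 1;0 0 -0.13 0 0 -0.16 1;0 0 -0.13 0 0 -0.16 1;0 0 -0.13 0 0 -0.16 1;0 0 -0.13 0 0 -0.16 1"

```text
time: 4.1
position: [0.6017, 0.0205, 0.1413]
tool_rot: [2.643, 1.695, 0.003]
ft_force: [4.2, -1.1, -1.8]
grip_width: 0.588
grip_force: 40.0
```

Run:
```python
from m import *
s=ctrl.get_state();print(s["joint_positions"].round(3),s["position"],s["ft_force"],s["torque"],s["tool_rot"])
```

```text
[ 0.536  0.361 -0.75   1.66   0.261  1.221 -0.702] [0.60173777 0.02051804 0.14126635] [ 4.21145266 -1.09242042 -1.79335945] [-0.27778864 -0.67933249 -0.17557739] [2.64280918e+00 1.69472347e+00 2.54881679e-03]
```

Turning well.

jog_arm:
  rows: "0 0 -0.13 0 0 -0.16 1;0 0 -0.13 0 0 -0.16 1;0 0 -0.13 0 0 -0.16 1;0 0 -0.13 0 0 -0.16 1;0 0 -0.13 0 0 -0.16 1"

```text
time: 4.72
position: [0.6033, 0.0205, 0.1478]
tool_rot: [1.773, 2.587, 0.005]
ft_force: [8.2, -1.7, -5.2]
grip_width: 0.586
grip_force: 40.0
```

jog_arm:
  rows: "0 0 -0.13 0 0 -0.16 1;0 0 -0.13 0 0 -0.16 1;0 0 -0.13 0 0 -0.16 1;0 0 -0.13 0 0 -0.16 1;0 0 -0.13 0 0 -0.16 1"

```text
time: 5.35
position: [0.6044, 0.0216, 0.1543]
tool_rot: [0.624, 3.071, 0.006]
ft_force: [11.3, 2.0, -8.4]
grip_width: 0.59
grip_force: 40.0
```

jog_arm:
  rows: "0 0 -0.13 0 0 -0.16 1;0 0 -0.13 0 0 -0.16 1;0 0 0 0 0 0 1"

```text
time: 5.72
position: [0.6046, 0.0223, 0.1568]
tool_rot: [0.13, 3.13, 0.005]
ft_force: [11.7, 1.8, -7.9]
grip_width: 0.588
grip_force: 40.0
```

Run:
```python
from m import *
s=ctrl.get_state();print(s["joint_positions"].round(3),s["position"],s["ft_force"],s["torque"],s["tool_rot"])
t=cam("top"); c=cam("scene")
cv2.imwrite("pics/b.png",np.hstack([cv2.resize(c["img"][200:360,260:440],(500,444)),cv2.resize(t["img"][120:320,205:405],(300,444))]))
```

```text
[ 0.782  0.483 -1.112  1.634  0.447  1.297  1.083] [0.60458087 0.02226133 0.15682699] [11.69286658  1.80573301 -7.89821906] [ 0.46645274 -2.70513348  0.25157676] [0.13036989 3.12988694 0.00549047]
```

View pics/b.png

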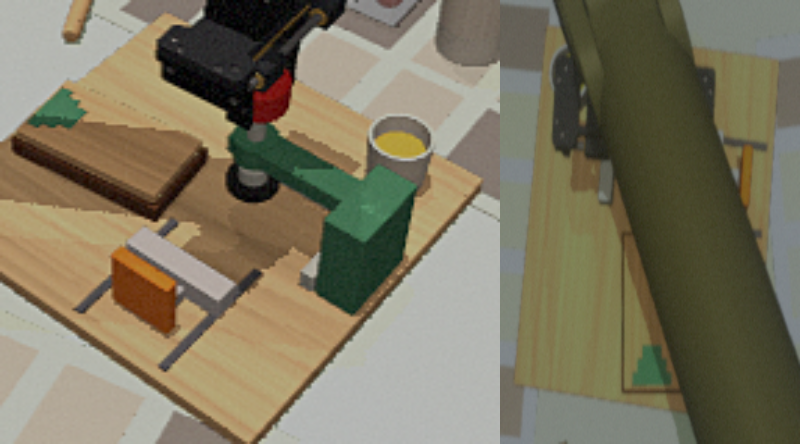

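The knob is gripped and the foot is up, near (252,183) in the left panel, with a clear gap to the bed. I let go, rise and back off over the robot-side end of the plaque.

jog_arm:
  rows: "0 0 0 0 0 0 -1;0 0 0 0 0 0 -1;0 0 0 0 0 0.048 -1;0 0 -3.2 0 0 0 -1;0 0 -3.2 0 0 0 -1"

```text
time: 6.45
position: [0.5999, 0.0215, 0.2211]
tool_rot: [-0.208, -3.133, 0.001]
ft_force: [0.2, 0.2, 0.3]
grip_width: 0.986
grip_force: 0.0
```

jog_arm:
  rows: "5 0 -1 0 0 0 0;5 0 0 0 0 0 0;5 0 0 0 0 0 0;0 0 0 0 0.17 0 0;0 0 0 0 0.17 0 0"

```text
time: 7.08
position: [0.4585, 0.041, 0.2432]
tool_rot: [-0.186, -2.903, 0.001]
ft_force: [-0.2, -0.3, 2.3]
grip_width: 0.544
grip_force: 0.0
```

Run:
```python
from m import *
s=ctrl.get_state();print(s["joint_positions"].round(3),s["position"],s["ft_force"]);print(R.from_rotvec(s["tool_rot"]).as_matrix().round(3))
```

```text
[ 0.994  0.318 -1.309  1.668  0.217  1.61   1.092] [0.45853616 0.04097843 0.24320492] [-0.15499106 -0.33715982  2.31207698]
[[-0.965  0.126 -0.23 ]
 [ 0.126  0.992  0.014]
 [ 0.23  -0.015 -0.973]]
```

Joint 3 is close to its limit. A half turn of the tool the other way gives the same tool shape and relieves it.

jog_arm:
  rows: "0 0 0 0 -0.17 0 0;-4 0 0 0 -0.07 0 0;0 0 0 0 0 0.18 0;0 0 0 0 0 0.18 0;0 0 0 0 0 0.18 0"

```text
time: 7.7
position: [0.4953, 0.0401, 0.2362]
tool_rot: [-1.008, -2.913, -0.01]
ft_force: [0.7, 0.1, -0.7]
grip_width: 0.502
grip_force: 0.0
```

```bash
cat > st.py <<'E'
from m import *
s=ctrl.get_state();print(s["time"],s["joint_positions"].round(3),s["position"].round(4),s["ft_force"].round(1));print(R.from_rotvec(s["tool_rot"]).as_matrix().round(3))
b=np.load("bed.npy");p=s["position"][:2]-b[:2];c,n=np.cos(b[2]),np.sin(b[2]);print("TCP bed mm",np.round([1e3*(c*p[0]+n*p[1]),1e3*(-n*p[0]+c*p[1])],1))
E
python3 st.py
```

```text
7.7 [ 1.025  0.15  -1.218  1.729  0.107  1.409  0.692] [0.4953 0.0401 0.2362] [ 0.7  0.1 -0.7]
[[-0.784  0.618 -0.054]
 [ 0.617  0.786  0.026]
 [ 0.058 -0.013 -0.998]]
TCP bed mm [-107.     5.7]
```

jog_arm:
  rows: "0 0 0 0 0 0.18 0;0 0 0 0 0 0.18 0;0 0 0 0 0 0.18 0;0 0 0 0 0 0.18 0;0 0 0 0 0 0.18 0"

```text
time: 8.32
position: [0.4952, 0.0401, 0.2364]
tool_rot: [-2.178, -2.187, 0.031]
ft_force: [-0.1, -0.7, -0.5]
grip_width: 0.499
grip_force: 0.0
```

jog_arm:
  rows: "0 0 0 0 0 0.18 0;0 0 0 0 0 0.18 0;0 0 0 0 0 0.18 0;0 0 0 0 0 0.18 0;0 0 0 0 0 0.18 0"

```text
time: 8.95
position: [0.4952, 0.0401, 0.2364]
tool_rot: [-2.925, -1.027, 0.065]
ft_force: [0.5, 0.2, -0.2]
grip_width: 0.502
grip_force: 0.0
```

jog_arm:
  rows: "0 0 0 0 0 0.18 0;0 0 0 0 0 0.18 0;0 0 0 0 0 0.18 0;0 0 0 0 0 0 0"

```text
time: 9.45
position: [0.4953, 0.0401, 0.2364]
tool_rot: [-3.104, -0.222, 0.08]
ft_force: [0.5, 0.2, 0.3]
grip_width: 0.502
grip_force: 0.0
```

```bash
python3 st.py
```

```text
9.45 [ 0.818  0.096 -0.974  1.733  0.047  1.403 -1.592] [0.4953 0.0401 0.2364] [0.5 0.2 0.3]
[[ 0.988  0.142 -0.053]
 [ 0.143 -0.989  0.025]
 [-0.049 -0.032 -0.998]]
TCP bed mm [-107.     5.7]
```

jog_arm:
  rows: "0 2.1 0 0 0 0.14 0;0 2.1 0 0 0 0.135 0;0 0 0 0 -0.15 0 0;0 0 0 0 -0.15 0 0;0 0 0 0 -0.15 0 0"

```text
time: 10.07
position: [0.499, -0.0024, 0.2356]
tool_rot: [-2.984, 0.19, 0.775]
ft_force: [-0.0, -0.8, 1.0]
grip_width: 0.504
grip_force: 0.0
```

```bash
python3 st.py
```

```text
10.075 [ 0.623  0.54  -0.884  1.397  0.203  1.861 -1.972] [ 0.499  -0.0024  0.2356] [-0.  -0.8  1. ]
[[ 0.867 -0.132 -0.481]
 [-0.106 -0.991  0.081]
 [-0.488 -0.02  -0.873]]
TCP bed mm [-97.8 -36. ]
```

jog_arm:
  rows: "-0.8 0 4.5 0 0 0 0;-0.8 0 4.5 0 0 0 0;-0.8 0 4.5 0 0 0 0;-0.8 0 4.5 0 0 0 0;0 0 0 0 0 0 0"

```text
time: 10.7
position: [0.3811, 0.016, 0.0916]
tool_rot: [-2.985, 0.188, 0.779]
ft_force: [-0.2, 0.5, 0.7]
grip_width: 0.501
grip_force: 0.0
```

```bash
python3 st.py; python3 -c "
from m import *
c=cam('scene'); t=cam('top')
cv2.imwrite('pics/d.png',np.hstack([cv2.resize(c['img'][130:330,200:440],(480,400)),cv2.resize(t['img'][120:380,205:405],(308,400))]))"
```

```text
10.7 [ 0.742  0.442 -0.912  1.847  0.167  1.511 -1.956] [0.3811 0.016  0.0916] [-0.2  0.5  0.7]
[[ 0.866 -0.13  -0.483]
 [-0.105 -0.991  0.08 ]
 [-0.489 -0.018 -0.872]]
TCP bed mm [-217.1  -33.1]
```

View pics/d.png

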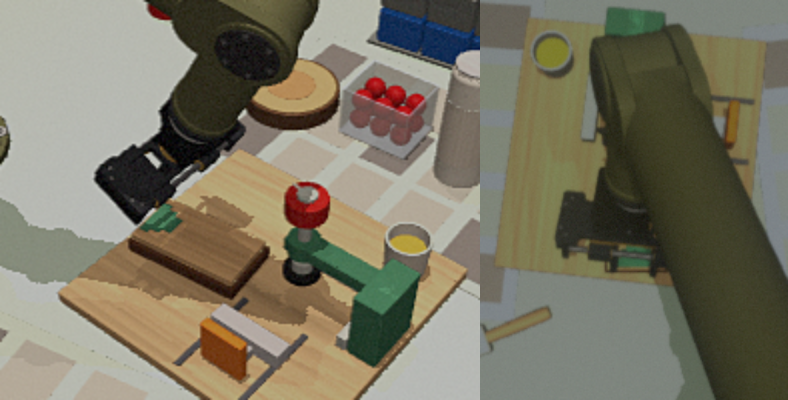

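The left panel shows the gripper tilted just behind the tree end of the plaque, around (170,180), with the foot up. I lower behind the end and start pushing.

jog_arm:
  rows: "-0.45 0 3.8 0 0 0 0;-0.45 0 3.8 0 0 0 0;0 0 0 0 0 0 0;0.87 0 -0.49 0 0 0 0;0.87 0 -0.49 0 0 0 0"

```text
time: 11.42
position: [0.3633, 0.0206, 0.0325]
tool_rot: [-2.987, 0.195, 0.765]
ft_force: [-1.5, 1.1, 0.3]
grip_width: 0.501
grip_force: 1.1
```

```bash
python3 st.py
```

```text
11.425 [ 0.724  0.49  -0.888  1.932  0.205  1.382 -1.985] [0.3633 0.0206 0.0325] [-1.5  1.1  0.3]
[[ 0.869 -0.135 -0.475]
 [-0.109 -0.991  0.081]
 [-0.482 -0.019 -0.876]]
TCP bed mm [-235.3  -30.9]
```

jog_arm:
  rows: "1.3 0 -0.73 0 0 0 0;1.3 0 -0.73 0 0 0 0;1.3 0 -0.73 0 0 0 0;1.3 0 -0.73 0 0 0 0;1.1 0 -0.6 0 0 0 0"

```text
time: 12.05
position: [0.4326, 0.0111, 0.0319]
tool_rot: [-2.986, 0.194, 0.772]
ft_force: [-4.6, 0.9, 6.3]
grip_width: 0.499
grip_force: 3.5
```

```bash
python3 st.py; python3 -c "
from m import *
c=cam('scene')
cv2.imwrite('pics/e.png',cv2.resize(c['img'][180:350,220:440],(660,510)))"
```

```text
12.05 [ 0.644  0.616 -0.835  1.756  0.267  1.455 -2.002] [0.4326 0.0111 0.0319] [-4.6  0.9  6.3]
[[ 0.867 -0.134 -0.479]
 [-0.108 -0.991  0.081]
 [-0.486 -0.018 -0.874]]
TCP bed mm [-165.4  -31.3]
```

View pics/e.png

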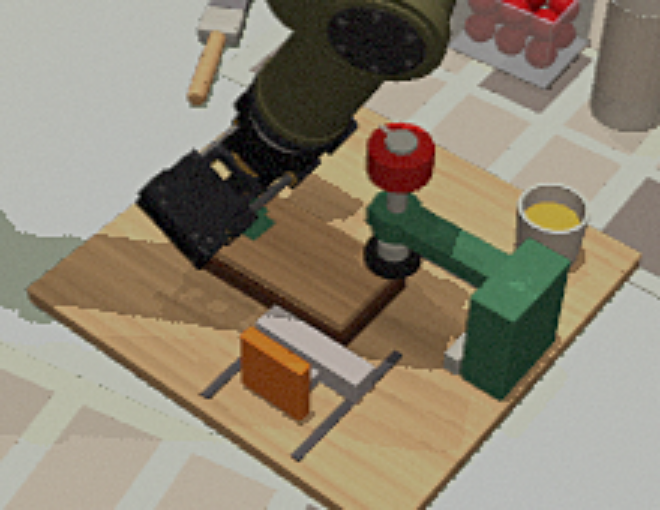

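The plaque slides flat under the raised foot; its far corner is near (400,285). I straighten the tool while moving forward.

jog_arm:
  rows: "0.4 0 -0.2 0 0.165 0 0;0.4 0 -0.1 0 0.165 0 0;0.4 0 0 0 0.165 0 0;1 0 0 0 0 0 0;0 0 0 0 0 0 0"

```text
time: 12.72
position: [0.4563, 0.0072, 0.0309]
tool_rot: [-3.116, 0.211, 0.012]
ft_force: [-0.7, -0.5, -0.3]
grip_width: 0.501
grip_force: 0.5
```

```bash
python3 st.py
```

```text
12.725 [ 0.861  0.226 -0.979  2.09   0.208  0.938 -1.937] [0.4563 0.0072 0.0309] [-0.7 -0.5 -0.3]
[[ 0.991 -0.135 -0.006]
 [-0.135 -0.991  0.019]
 [-0.009 -0.018 -1.   ]]
TCP bed mm [-141.4  -32. ]
```

jog_arm:
  rows: "1.1 0 0 0 0 0 0;1.1 0 0 0 0 0 0;1.1 0 0 0 0 0 0;1.1 0 0 0 0 0 0;0.4 0 0 0 0 0 0"

```text
time: 13.35
position: [0.5028, 0.0018, 0.0295]
tool_rot: [-3.115, 0.21, 0.014]
ft_force: [-2.8, 0.5, 2.2]
grip_width: 0.503
grip_force: 1.2
```

```bash
python3 st.py
```

```text
13.35 [ 0.786  0.343 -0.927  1.985  0.305  0.974 -1.995] [0.5028 0.0018 0.0295] [-2.8  0.5  2.2]
[[ 0.991 -0.134 -0.008]
 [-0.134 -0.991  0.021]
 [-0.011 -0.019 -1.   ]]
TCP bed mm [-94.5 -31.3]
```

jog_arm:
  rows: "0.3 0 0 0 0 0 0;0.3 0 0 0 0 0 0;0.2 0 0 0 0 0 0;0 0 0 0 0 0 0"

```text
time: 13.85
position: [0.508, 0.0007, 0.0293]
tool_rot: [-3.116, 0.21, 0.02]
ft_force: [-6.4, 0.5, 3.7]
grip_width: 0.503
grip_force: 3.1
```

```bash
python3 st.py
```

```text
13.85 [ 0.775  0.357 -0.92   1.97   0.316  0.983 -2.001] [0.508  0.0007 0.0293] [-6.4  0.5  3.7]
[[ 0.991 -0.134 -0.012]
 [-0.134 -0.991  0.019]
 [-0.014 -0.017 -1.   ]]
TCP bed mm [-89.2 -31.7]
```

jog_arm:
  rows: "0.2 0 0 0 0 0 0;0.2 0 0 0 0 0 0;0 0 0 0 0 0 0"

```text
time: 14.22
position: [0.5081, 0.0006, 0.0286]
tool_rot: [-3.117, 0.209, 0.033]
ft_force: [-14.9, 0.8, 10.6]
grip_width: 0.499
grip_force: 7.5
```

```bash
python3 st.py; python3 -c "
from m import *
c=cam('scene'); cv2.imwrite('pics/f.png',cv2.resize(c['img'][200:350,240:440],(800,600),interpolation=cv2.INTER_CUBIC))"
```

```text
14.225 [ 0.769  0.365 -0.917  1.963  0.32   0.992 -2.003] [0.5081 0.0006 0.0286] [-14.9   0.8  10.6]
[[ 0.991 -0.134 -0.02 ]
 [-0.133 -0.991  0.019]
 [-0.022 -0.016 -1.   ]]
TCP bed mm [-89.1 -31.8]
```

View pics/f.png

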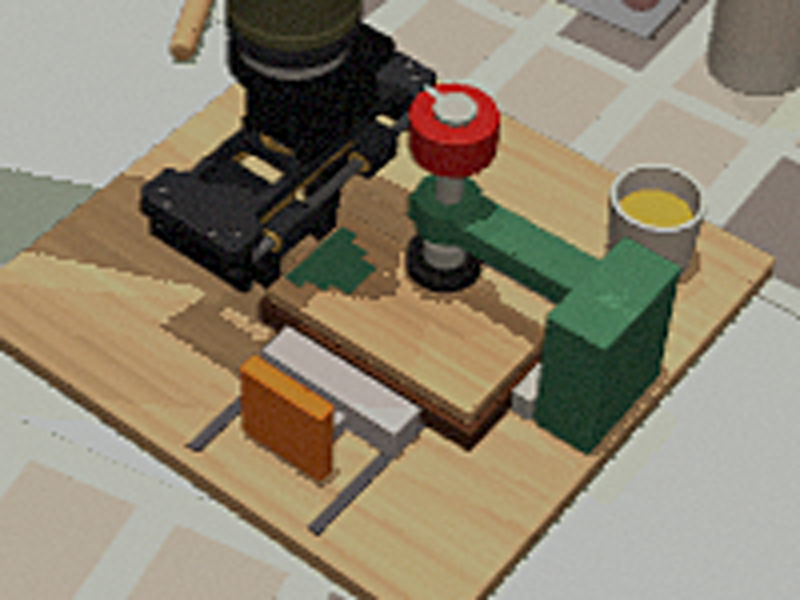

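The plaque is hard against the back stop: the finger held 15 N without moving. It is flat, with the foot over it at (440,265). I go around to the orange tab.

jog_arm:
  rows: "-2 0 -0.5 0 0 0 0;-1 0 -4 0 0 0 0;0 4 -4.5 0 0 0 1;0 5.7 0 0 0 0 1;0 5.7 0 0 0 0 1"

```text
time: 14.9
position: [0.4651, -0.1529, 0.1185]
tool_rot: [-3.119, 0.209, 0.008]
ft_force: [0.1, -0.8, 0.3]
grip_width: 0.244
grip_force: 0.0
```

jog_arm:
  rows: "0 0 0 0 0 -0.18 1;0 0 0 0 0 -0.18 1;0 0 0 0 0 -0.18 1;0 0 0 0 0 -0.18 1;0 0 0 0 0 -0.18 1"

```text
time: 15.52
position: [0.4648, -0.1509, 0.1174]
tool_rot: [-2.893, -1.175, -0.002]
ft_force: [0.9, 0.3, 0.4]
grip_width: 0.006
grip_force: 0.0
```

jog_arm:
  rows: "0 0 0 0 0 -0.18 1;0 0 0 0 0 -0.18 1;0 0 0 0 0 -0.18 1;0 0 0 0 0 -0.13 1;0 0 0 0 0 0 1"

```text
time: 16.15
position: [0.4646, -0.1508, 0.1173]
tool_rot: [-2.354, -2.052, -0.011]
ft_force: [0.8, -0.3, -0.1]
grip_width: 0.006
grip_force: 0.0
```

```bash
python3 st.py
```

```text
16.15 [ 1.31   0.2   -1.117  1.934  0.179  1.136 -0.013] [ 0.4646 -0.1508  0.1173] [ 0.8 -0.3 -0.1]
[[ 0.137  0.991 -0.007]
 [ 0.99  -0.136  0.019]
 [ 0.017 -0.009 -1.   ]]
TCP bed mm [-112.4 -187.6]
```

jog_arm:
  rows: "0 5.5 0 0 0 0 1;0 5.5 0 0 0 0 1;0 0 4 0 0 0 1;0 0 4 0 0 0 1;1 0 0 0 0 0 1"

```text
time: 16.77
position: [0.5714, -0.154, 0.0331]
tool_rot: [-2.351, -2.046, -0.006]
ft_force: [0.0, -0.6, 0.3]
grip_width: 0.002
grip_force: 0.0
```

jog_arm:
  rows: "1 0 0 0 0 0 1;1 0 0 0 0 0 1;1 0 0 0 0 0 1;1 0 0 0 0 0 1;0 0 0 0 0 0 1"

```text
time: 17.4
position: [0.5803, -0.1139, 0.0382]
tool_rot: [-2.353, -2.055, -0.012]
ft_force: [0.6, -1.4, 0.4]
grip_width: 0.003
grip_force: 0.8
```

```bash
python3 st.py
```

```text
17.4 [ 0.926  0.56  -0.968  1.763  0.493  1.098 -0.34 ] [ 0.5803 -0.1139  0.0382] [ 0.6 -1.4  0.4]
[[ 0.135  0.991 -0.005]
 [ 0.991 -0.134  0.018]
 [ 0.017 -0.008 -1.   ]]
TCP bed mm [  -2.6 -135.8]
```

jog_arm:
  rows: "0.5 0 0 0 0 0 1;0.4 0 0 0 0 0 1;0.3 0 0 0 0 0 1;0.3 0 0 0 0 0 1;0 0 0 0 0 0 1"

```text
time: 18.02
position: [0.582, -0.0997, 0.0378]
tool_rot: [-2.353, -2.054, -0.012]
ft_force: [0.7, -3.8, 2.7]
grip_width: 0.009
grip_force: 2.1
```

```bash
python3 st.py
```

```text
18.025 [ 0.905  0.56  -0.97   1.765  0.493  1.097 -0.365] [ 0.582  -0.0997  0.0378] [ 0.7 -3.8  2.7]
[[ 0.135  0.991 -0.006]
 [ 0.991 -0.135  0.019]
 [ 0.018 -0.009 -1.   ]]
TCP bed mm [  -2.8 -121.6]
```

jog_arm:
  rows: "0.3 0 0 0 0 0 1;0.3 0 0 0 0 0 1;0.2 0 0 0 0 0 1;0.2 0 0 0 0 0 1;0 0 0 0 0 0 1"

```text
time: 18.65
position: [0.5819, -0.0987, 0.0377]
tool_rot: [-2.363, -2.052, 0.004]
ft_force: [-2.8, -17.4, 7.7]
grip_width: 0.001
grip_force: 9.0
```

```bash
python3 st.py; python3 -c "
from m import *
c=cam('scene'); cv2.imwrite('pics/g.png',cv2.resize(c['img'][200:350,240:440],(800,600),interpolation=cv2.INTER_CUBIC))"
```

```text
18.65 [ 0.892  0.558 -0.965  1.764  0.501  1.102 -0.382] [ 0.5819 -0.0987  0.0377] [ -2.8 -17.4   7.7]
[[ 0.14   0.99  -0.01 ]
 [ 0.99  -0.14   0.008]
 [ 0.006 -0.011 -1.   ]]
TCP bed mm [  -3.  -120.6]
```

View pics/g.png

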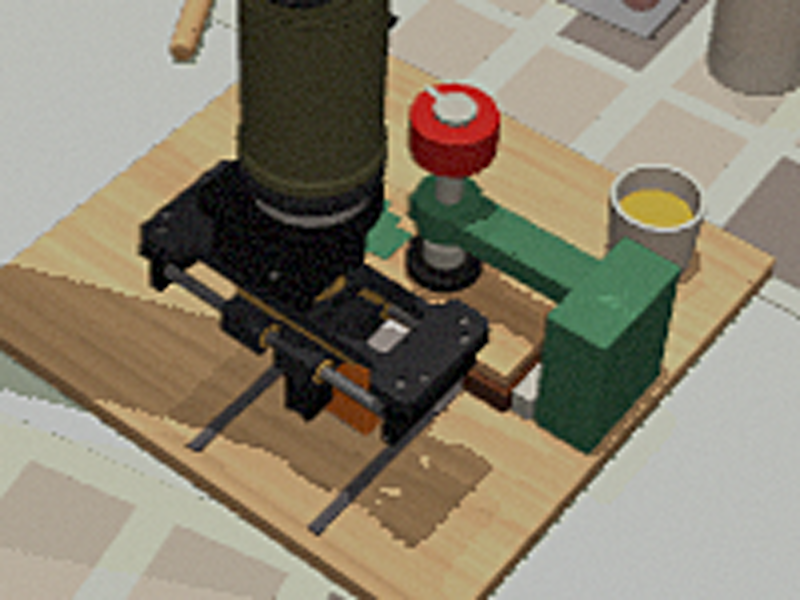

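The tab push ended on a hard stop at 17 N and TCP y of -120.6 mm, against an expected -121.5 mm squared. The plaque's end still meets the stop at about (525,390). I retreat, look by numbers only, then go to the knob.

jog_arm:
  rows: "-1.5 0 0 0 0 0 1;-1.5 0 -1 0 0 0 1;0 0 -5.8 0 0 0 1;0 0 -5.8 0 0 0 1;0 0 -5.4 0 0 0 1"

```text
time: 19.32
position: [0.5799, -0.1211, 0.2189]
tool_rot: [-2.349, -2.055, -0.013]
ft_force: [0.5, -0.5, -0.1]
grip_width: 0.006
grip_force: 0.0
```

```bash
cat > look.py <<'E'
from m import *
t=cam("top"); s=cam("scene"); o=np.load("bed.npy"); yaw=o[2]
Rm=np.array([[np.cos(yaw),-np.sin(yaw)],[np.sin(yaw),np.cos(yaw)]]); W=lambda x,y,z:np.r_[Rm@[x,y]+o[:2],z]
h,sa,v=cv2.split(hs(s)); red=((h<6)|(h>174))&(sa>130)&(v>70)
m,c,a=blob(red,(353,238)); ys,xs=np.where(m); print("knob blob",c,a,ys.min(),ys.max(),xs.min(),xs.max())
for q in(0,.3,.6,1,1.5,2,2.5,2.8,3.1,3.4,3.7):
    k=.145+.008*q; P=np.array([proj(s,W(.026*np.cos(f),.026*np.sin(f),k+dz)) for f in np.arange(0,6.28,.1) for dz in(-.014,.014)])
    print(q,P.min(0).round(1),P.max(0).round(1))
E
python3 look.py; python3 st.py
```

```text
knob blob [358.91304348 236.17391304] 115 226 244 350 364
0 [339.8 227.6] [363.2 252.2]
0.3 [339.8 226.9] [363.2 251.5]
0.6 [339.9 226.1] [363.3 250.7]
1 [339.9 225.1] [363.4 249.7]
1.5 [340.  223.8] [363.5 248.5]
2 [340.1 222.5] [363.7 247.2]
2.5 [340.1 221.2] [363.8 246. ]
2.8 [340.2 220.4] [363.9 245.2]
3.1 [340.2 219.6] [363.9 244.5]
3.4 [340.2 218.9] [364.  243.7]
3.7 [340.3 218.1] [364.1 243. ]
19.425 [ 1.03   0.391 -1.087  1.561  0.331  1.398 -0.216] [ 0.5834 -0.1209  0.2234] [ 0.8  0.5 -0. ]
[[ 0.133  0.991  0.002]
 [ 0.991 -0.133  0.019]
 [ 0.019 -0.    -1.   ]]
TCP bed mm [   1.4 -142.4]
```

jog_arm:
  rows: "4.8 0 0 0 0 0 -1;4.8 0 0 0 0 0 -1;4.7 0 0 0 0 0 -1;0 0 0 0 0 -0.17 -1;0 0 0 0 0 -0.17 -1"

```text
time: 20.05
position: [0.5986, 0.0214, 0.2189]
tool_rot: [-1.959, -2.43, -0.017]
ft_force: [0.4, 0.0, 0.2]
grip_width: 0.492
grip_force: 0.0
```

jog_arm:
  rows: "0 0 0 0 0 -0.17 -1;0 0 0 0 0 0 -1"

```text
time: 20.3
position: [0.5987, 0.02, 0.2187]
tool_rot: [-1.758, -2.58, -0.02]
ft_force: [0.4, -0.4, 0.4]
grip_width: 0.719
grip_force: 0.0
```

```bash
python3 st.py
```

```text
20.3 [ 0.847  0.47  -1.204  1.552  0.418  1.425 -0.007] [0.5987 0.02   0.2187] [ 0.4 -0.4  0.4]
[[-0.366  0.931 -0.009]
 [ 0.931  0.366  0.022]
 [ 0.023 -0.001 -1.   ]]
TCP bed mm [-1.9 -0.7]
```

jog_arm:
  rows: "0 0.2 0 0 0 0 -1;0 0 0 0 0 0 -1;0 0 2.2 0 0 0 -1;0 0 2.2 0 0 0 -1;0 0 1.8 0 0 0 -1"

```text
time: 20.92
position: [0.5996, 0.0209, 0.1548]
tool_rot: [-1.758, -2.58, -0.016]
ft_force: [-0.5, 0.2, 0.1]
grip_width: 0.998
grip_force: 0.0
```

jog_arm:
  rows: "0 0 0 0 0 0 1;0 0 0 0 0 0 1;0 0 0 0 0 0 1;0 0 0 0 0 0 1;0 0 0 0 0 0 1"
  force: 45

```text
time: 21.55
position: [0.6028, 0.0219, 0.158]
tool_rot: [-1.761, -2.585, -0.025]
ft_force: [4.7, 1.9, -3.5]
grip_width: 0.588
grip_force: 45.0
```

```bash
python3 st.py
```

```text
21.55 [ 0.82   0.517 -1.165  1.626  0.466  1.319 -0.04 ] [0.6028 0.0219 0.158 ] [ 4.7  1.9 -3.5]
[[-0.366  0.931 -0.003]
 [ 0.93   0.366  0.021]
 [ 0.021  0.005 -1.   ]]
TCP bed mm [2.  1.7]
```

jog_arm:
  rows: "0 0 0.13 0 0 0.16 1;0 0 0.13 0 0 0.16 1;0 0 0.13 0 0 0.16 1;0 0 0.13 0 0 0.16 1;0 0 0.13 0 0 0.16 1"

```text
time: 22.18
position: [0.6023, 0.0219, 0.1516]
tool_rot: [-2.628, -1.687, -0.013]
ft_force: [3.2, 1.0, -2.2]
grip_width: 0.591
grip_force: 45.0
```

jog_arm:
  rows: "0 0 0.13 0 0 0.16 1;0 0 0.13 0 0 0.16 1;0 0 0.13 0 0 0.16 1;0 0 0.13 0 0 0.16 1;0 0 0 0 0 0 1"

```text
time: 22.8
position: [0.602, 0.0221, 0.1466]
tool_rot: [-3.021, -0.784, -0.002]
ft_force: [3.3, 1.9, 0.8]
grip_width: 0.592
grip_force: 45.1
```

```bash
python3 st.py; python3 -c "
from m import *
print(ctrl.get_state()['torque'])"
```

```text
22.8 [ 0.633  0.397 -0.871  1.645  0.296  1.247 -1.358] [0.602  0.0221 0.1466] [3.3 1.9 0.8]
[[ 0.874  0.486 -0.004]
 [ 0.486 -0.874  0.02 ]
 [ 0.006 -0.019 -1.   ]]
TCP bed mm [1.1 1.8]
[-0.07313153 -1.19197409 -0.11019981]
```

jog_arm:
  rows: "0 0 0.12 0 0 0.15 1;0 0 0.12 0 0 0.15 1;0 0 0.12 0 0 0.15 1;0 0 0.08 0 0 0.1 1;0 0 0 0 0 0 1"

```text
time: 23.42
position: [0.6018, 0.0225, 0.1423]
tool_rot: [-3.121, 0.063, 0.008]
ft_force: [3.7, 3.7, 1.8]
grip_width: 0.59
grip_force: 45.1
```

```bash
python3 st.py; python3 -c "
from m import *
print(ctrl.get_state()['torque'])"
```

```text
23.425 [ 0.56   0.372 -0.772  1.652  0.25   1.228 -1.873] [0.6018 0.0225 0.1423] [3.7 3.7 1.8]
[[ 0.999 -0.04  -0.005]
 [-0.04  -0.999  0.02 ]
 [-0.005 -0.02  -1.   ]]
TCP bed mm [0.9 2.2]
[ 0.07983243 -1.06343772 -0.12501821]
```

jog_arm:
  rows: "0 0 0 0 0 0 -1;0 0 0 0 0 0 -1;0 0 0 0 0 0 -1;0 0 0 0 0 0 -1;0 0 -3 0 0 0 -1"

```text
time: 24.05
position: [0.5987, 0.0203, 0.1689]
tool_rot: [-3.121, 0.069, 0.022]
ft_force: [0.3, -0.4, 0.6]
grip_width: 0.985
grip_force: 0.0
```

jog_arm:
  rows: "0 0 -4 0 0 0 -1;0 0 -4 0 0 0 -1;-5 4 0 0 0 0 -1;-3 6 0 0 0 0 -1;0 6 0 0 0 0 -1"

```text
time: 24.68
position: [0.516, -0.1331, 0.2496]
tool_rot: [-3.124, 0.067, 0.013]
ft_force: [1.5, -0.2, -0.1]
grip_width: 0.997
grip_force: 0.0
```

jog_arm:
  rows: "0 6 0 0 0 0 -1;0 6 0 0 0 0 -1;0 6 0 0 0 0 -1;0 0 0 0 0 0 -1"

```text
time: 25.18
position: [0.5069, -0.3188, 0.244]
tool_rot: [-3.122, 0.085, 0.017]
ft_force: [1.5, 0.9, -0.6]
grip_width: 1.003
grip_force: 0.0
```

```bash
cat >> look.py <<'E'
# outline checks: plaque top -x end corners, tab outer top edge, foot in scene view (predicted vs. grey profile along bed x / y)
V=lambda d,p:cv2.cvtColor(d["img"],cv2.COLOR_BGR2HSV)[tuple(np.round(proj(d,p)).astype(int)[::-1])]
print("x scan at y=.02/-.02 z=.048")
for x in np.arange(-.1,-.06,.004): print(round(x*1e3),V(t,W(x,.025,.048)),V(t,W(x,-.025,.048)),V(s,W(x,-.02,.048)))
h,sa,v=cv2.split(hs(t)); m,c,a=blob((h>8)&(h<25)&(sa>170)&(v>60),(350,200)); p=onz(t,*c,.08)[:2]-o[:2]; print("tab px",c,a,"bed mm",(Rm.T@p*1e3).round(1))
h,sa,v=cv2.split(hs(t)); m,c,a=blob((h>35)&(h<85)&(sa>90)&(v>40)&(np.arange(480)[:,None]>200),(300,230)); p=onz(t,*c,.048)[:2]-o[:2]; print("tree px",c,a,"bed mm",(Rm.T@p*1e3).round(1))
E
python3 look.py; python3 st.py
```

```text
knob blob [352.37982196 238.3264095 ] 337 226 249 342 363
0 [339.8 227.6] [363.2 252.2]
0.3 [339.8 226.9] [363.2 251.5]
0.6 [339.9 226.1] [363.3 250.7]
1 [339.9 225.1] [363.4 249.7]
1.5 [340.  223.8] [363.5 248.5]
2 [340.1 222.5] [363.7 247.2]
2.5 [340.1 221.2] [363.8 246. ]
2.8 [340.2 220.4] [363.9 245.2]
3.1 [340.2 219.6] [363.9 244.5]
3.4 [340.2 218.9] [364.  243.7]
3.7 [340.3 218.1] [364.1 243. ]
x scan at y=.02/-.02 z=.048
-100 [ 25  98 125] [ 22 113 122] [ 21  93 186]
-96 [ 26  96 125] [ 22 110 121] [ 20  90 187]
-92 [ 26 102 123] [ 20 116 123] [ 21  91 182]
-88 [ 25 100 123] [ 22 112 125] [ 20  98 185]
-84 [ 25 108 104] [ 21 117 113] [ 21  92 186]
-80 [ 18 155  66] [ 17 141  65] [ 20  98 187]
-76 [ 17 126  75] [ 19 135  87] [ 17 116 171]
-72 [ 36  88 110] [ 34 101 109] [ 25  86 177]
-68 [65 93 96] [49 88 93] [ 74 129 119]
-64 [64 90 96] [55 88 96] [ 71 112 127]
-60 [ 40  92 103] [49 96 93] [ 35  72 139]
tab px [348.43624161 197.04697987] 149 bed mm [  -0.8 -103.9]
tree px [297.50458716 218.87155963] 218 bed mm [-54.    1.3]
25.275 [ 1.01   0.264 -0.598  1.521  0.133  1.418 -1.211] [ 0.5094 -0.3121  0.2449] [-0.5  1.2  0.1]
[[ 0.999 -0.046 -0.009]
 [-0.046 -0.999  0.021]
 [-0.01  -0.021 -1.   ]]
TCP bed mm [ -47.  -341.7]
```

```bash
python3 -c "
from bench import ticket
print(ticket.close_job())"
```

```text
the job is handed in; nothing more can be done
None
```

I handed the job in with the plaque against the back stop, squared by the fence and clamped by the foot at an estimated 6–7 mm of spring compression (not read directly), with the arm clear, at about 25 s of the 72 s; no verdict came back.

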